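# Slide the board out to its cut line and hold it for the saw

## Robot

A 6-joint arm with a two-finger parallel gripper is mounted at the origin on the work surface. World frame = base frame: x ahead of the robot, y to its left, z up, the work surface at z = 0. Lengths are in m, angles in rad, forces in N, time in s.
With the tool pointing down it reaches from about 0.3 to 0.75 m from the base axis. Payload 8.5 kg.
Tool frame: the origin (TCP) lies at the very end of the fingers, on their centre line; the grasp point (between the pads) lies 19 mm behind it; z points along the fingers, y is the line along which they close (so a half turn about z gives the same grasp; the last joint's range is limited). The gripper opens to 85 mm and grips with 20 to 120 N. Pads are 22 mm wide; open, the fingers measure 114 mm over their backs; the gripper's body (76 mm by 85 mm) begins 54 mm behind the grasp point. The pads swing forward as they close: fully open they stand 13 mm farther back than shut.
Start: joints at [-1.456, 0.381, 1.297, -0, 1.464, -0.215], TCP at [0.178, -0.52, 0.231] pointing down, gripper open.
Joint ranges: [-3.11, 3.11], [-0.89, 2.33], [0.22, 2.48], [-1.42, 4.56], [0.17, 2.85], [-2.88, 2.88]. Speed limits (rad/s): [2.39, 2.39, 3.14, 3.14, 3.14, 3.14].

## Interface

Orientations are given as a 3x3 rotation matrix whose columns are the frame's x, y, z axes.
In Python, from workcell import env gives the robot as it stands.
- The arm moves only by the tool play_rows, never from a script. Its argument "targets" is text: rows parted by semicolons, each of 4 numbers parted by spaces: the shift along the world's x, y, z in m, then the turn about the world's z in rad. A call has 1 to 20 rows; each row is the pose to reach, as a shift and turn from the pose commanded when the call began; what a row does not reach only later rows make up. A row lasts 1/10 s, in which the tool goes at most 50 mm and 8.59 degrees, less where a joint would pass 70% of its speed; a pose out of reach is approached as far as the arm can. A call with a gripper value outside its range is refused whole. "hand" is the closure, from 0 (fully open) to 1 (shut), set as the call begins (left out, the last holds). The fingers move at their own pace and stop on an object; the grip force is fixed at half the most. Time passes only in rows, so rows that repeat a pose let the fingers close. It gives the time, the measured TCP pose, the force, the opening and the grip force at its end, in the units of the state.
- env.read_state(): the state, without advancing time (a new reading comes with each control period).
- env.capture(name): name is "scene" or "top"; returns a dict with "color" (480x640x3 uint8, blue, green, red), "range_z" (480x640 float32, m along the optical axis (not along the pixel's ray), 0 where there is no reading), "fovy" (degrees; the focal length in pixels is half the picture's height over the tangent of half this angle, whatever the lens; pixels are square), "cx", "cy" (the principal point, pixels), "R" (3x3) and "t" (3): a world point X has camera coordinates R X + t. Camera axes: x right, y down, z forward; pixel columns grow to the right and rows downward; lengths in m; the calibration is good to about 2 mm. A picture is of the moment at which its call begins.
- env.finish_job(): hands the job in; it is judged then, once.
Trained networks look in the newest picture that a camera, given by its name, has taken for a name from the list of things; names that differ only in an ending like _2 or _b are one class to them, and where a whole thing is asked for, a point or a joint stands for the part that bears it (a point fixed in the world has none). Each returns a list of dicts, best first, with "p" (0 to 1); they miss things now and then, are a little off and sometimes report something else, mostly with a low value. They report only what shows in the picture. A call takes as long as a camera call.
- env.trace(query, camera): "mask" (480x640 bool, what is visible of it) and "rect" ([left, top, right, bottom] in pixels, round what is visible of it).
The state is a dict: "time_s": time; "qpos": joint angles; "dq": joint speeds; "joint_efforts": joint torques, N m; "tool_pos": TCP position; "orientation": TCP orientation; "contact_force": force on the tool from outside, world axes, zero at the start; "torque": the same for the moment, N m; "width": opening from 0.0 (shut) to 1.0 (fully open); "grasp_force": force on a finger pad.
Only numpy, scipy, OpenCV 4.12 (cv2) and the standard library are available. Lean on these libraries where they do the work, as an engineer would, in place of code of your own. Each camera call takes 0.05 s, during which the arm holds its last target. There are 200 camera calls.

## Task

Ready the pale board on the plank pile for sawing: slide it along the pile, further out over the end where it already overhangs, until the pencil line that runs all the way across it (not the short tick) lies right over the pile's edge and parallel to it. With the line there the board would tip over the edge by itself, so never lift it off the pile or let it tip, and finish while the gripper is still holding it there, flat on the pile. Leave everything else where it is.

Things in the scene. Friction and masses are not known exactly. Their poses are not given: they have to be found in the camera images.
- stack: Low pile of three brown planks fixed to the table, 340 mm (its x) by 360 mm (its y) and 75 mm high; turned up to 0.25 rad. Origin: centre of its underside. z up; its -y end, with a straight 340 mm top edge, is the end the board overhangs. The board is to be slid towards -y.
- stack_edge (a point): Middle of the pile's top edge at the -y end (180 mm from the pile's centre, 75 mm above the table); axes as the pile's, the edge runs along x.
- board: Loose pale wooden board, 54 mm wide (its x), 400 mm long (its y), 24 mm thick, 0.25 to 0.4 kg, evenly weighted. Origin: centre of its underside; z up. It lies flat on the pile, up to 0.15 rad askew; its -y end (two dark dots on top) overhangs the pile's -y edge by 50 to 120 mm. Its rear half has free long sides to grip, 35 mm clear each side. It tips once its origin is past the edge.
- board_line (a point): Middle, on the top face, of the dark pencil line, 3 mm wide, that runs right across the board and down both sides: 50 mm from the board's origin towards its +y (rear) end, 250 mm from the overhanging end, 150 mm from the rear end. Axes as the board's; the line runs along x. A tick only 16 mm long, 30 mm from the origin towards -y, is not the line.
- pencil: Flat red carpenter's pencil 12 by 175 by 8 mm, lying on the pile along its long side, 145 mm to -x of the pile's middle. Leave alone. Origin: underside, middle.
- rule: Steel rule 28 by 300 by 4 mm, lying on the pile along its long side, 145 mm to +x of the pile's middle. Leave alone. Origin: centre of underside.
- tin: Open round tin of screws, 84 mm across, 40 mm high, standing on the table beneath the overhang, lower than the board. Leave alone. Origin: centre of underside.
- square: Try square lying on the table: wooden stock 20 by 115 by 18 mm, steel blade 150 mm long. Leave alone. Origin: under the middle of the stock.
- tape: Yellow tape measure, 70 by 40 mm, 62 mm high, on the table. Leave alone. Origin: centre of underside.
- plane: Metal hand plane, 60 by 240 mm, 90 mm high, on the table off to the right. Leave alone. Origin: centre of underside.
- mallet: Wooden mallet lying on the table to the left: head 60 by 120 by 75 mm, 220 mm handle. Leave alone. Origin: under the head's centre.
- glue: White glue bottle, 64 mm across, 170 mm high, standing on the table to the left. Leave alone. Origin: centre of underside.

How it is judged:
By the outcome, as a careful person would: the job done as asked, in the order asked, and still so for the second after the job is handed in, while the arm keeps its last pose, push and grip.
It also fails if it takes over 38 s, if anything falls off the work surface, if the arm or the gripper's body presses on something with over 40 N, if the wrist force passes 120 N, or if a joint passes its speed limit or range.

## Working session

There is one attempt and no reset: what is moved stays moved. The work goes in short steps, Python scripts to look and compute and a tool call to move; the robot and the scene stay as the last step left them, time stands still between calls to the robot, and variables do not carry over. Pictures are saved under pics/ and viewed, at most 10 in all, crops included, and the job is handed in when it is done.

Besides the shell and the picture viewer there is one more tool, called after "Request:" as name(argument=value, ...) on one line, values as JSON. play_rows: Moves the arm, as the interface text tells. Its arguments: {"type":"object","properties":{"targets":{"type":"string"},"hand":{"type":"number"}},"required":["targets"]}

```bash
mkdir -p pics; cat > h.py <<'E'
import numpy as np, cv2
from workcell import env
def cap(n):
    c=env.capture(n); c['f']=240/np.tan(np.radians(c['fovy'])/2); return c
def pts(c,mask=None):
    z=c['range_z']; v,u=np.nonzero((z>0) if mask is None else (mask&(z>0)))
    d=z[v,u]; P=np.stack([(u-c['cx'])*d/c['f'],(v-c['cy'])*d/c['f'],d],1)
    return (P-c['t'])@c['R'],u,v      # R^T (P - t)
def onplane(c,u,v,h):
    r=np.stack([(np.asarray(u,float)-c['cx'])/c['f'],(np.asarray(v,float)-c['cy'])/c['f'],np.ones(np.shape(u))],-1)@c['R']
    o=-c['R'].T@c['t']; return o+r*((h-o[2])/r[...,2])[...,None]
def proj(c,X):
    q=np.atleast_2d(X)@c['R'].T+c['t']; return q[:,:2]/q[:,2:]*c['f']+[c['cx'],c['cy']]
E
python3 - <<'E'
from h import *
s=env.read_state(); print(s['time_s'],s['tool_pos'],s['orientation'],s['width'])
for n in('top','scene'):
    c=cap(n); cv2.imwrite(f'pics/{n}0.png',c['color']); print(n,c['fovy'],c['cx'],c['cy'],-c['R'].T@c['t'])
    for q in('board','stack'):
        for d in env.trace(q,n)[:2]:
            P,u,v=pts(c,d['mask']); print(q,d['p'],d['rect'],d['mask'].sum(),np.percentile(P,[2,50,98],axis=0).round(3).tolist())
E
```

```text
0.0 [ 0.17809084 -0.52005689  0.23069652] [[ 9.46091277e-01  3.23900084e-01 -1.76522042e-04]
 [ 3.23899973e-01 -9.46090132e-01  1.50669260e-03]
 [ 3.21012096e-04 -1.48264421e-03 -9.99998849e-01]] 1.0001178434209337
top 53.237044849704155 328.75915965643475 230.65583392048714 [0.38236178 0.02255524 1.63873668]
board 0.74 [268.2, 199.0, 389.4, 246.6] 2108 [[0.511, -0.199, 0.083], [0.579, -0.015, 0.099], [0.648, 0.168, 0.106]]
board 0.55 [250.2, 168.9, 368.0, 284.3] 8355 [[0.4, -0.119, 0.067], [0.549, 0.066, 0.075], [0.733, 0.239, 0.082]]
stack 0.68 [249.1, 168.2, 370.8, 286.1] 8762 [[0.399, -0.121, 0.066], [0.554, 0.065, 0.075], [0.734, 0.242, 0.083]]
scene 52.16129655143463 332.55253920074597 238.01913258074347 [1.45543191 0.38142193 0.92180161]
board 0.71 [236.7, 233.2, 390.7, 264.3] 3136 [[0.515, -0.193, 0.076], [0.588, -0.007, 0.097], [0.657, 0.173, 0.102]]
stack 0.92 [253.8, 209.2, 415.8, 337.6] 11611 [[0.415, -0.112, 0.004], [0.649, 0.086, 0.074], [0.762, 0.253, 0.078]]
```

```bash
python3 - <<'E'
import cv2,numpy as np
a=cv2.imread('pics/top0.png')[150:305,235:435]; b=cv2.imread('pics/scene0.png')[190:350,215:435]
a=cv2.resize(a,(780,605),interpolation=cv2.INTER_CUBIC)[:600]
cv2.imwrite('pics/topz.png',a)
cv2.imwrite('pics/scenez.png',cv2.resize(b,(792,576),interpolation=cv2.INTER_CUBIC))
E
```

```text
(no output)
```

View pics/topz.png

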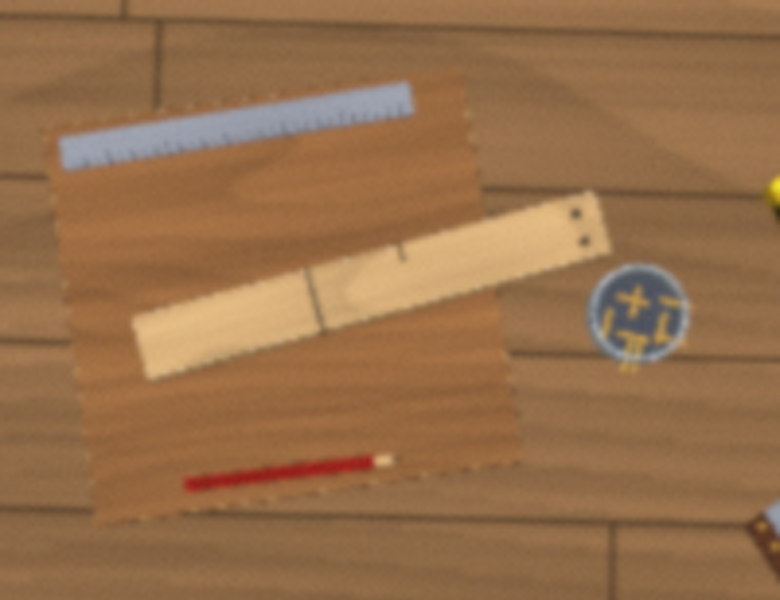

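View pics/scenez.png

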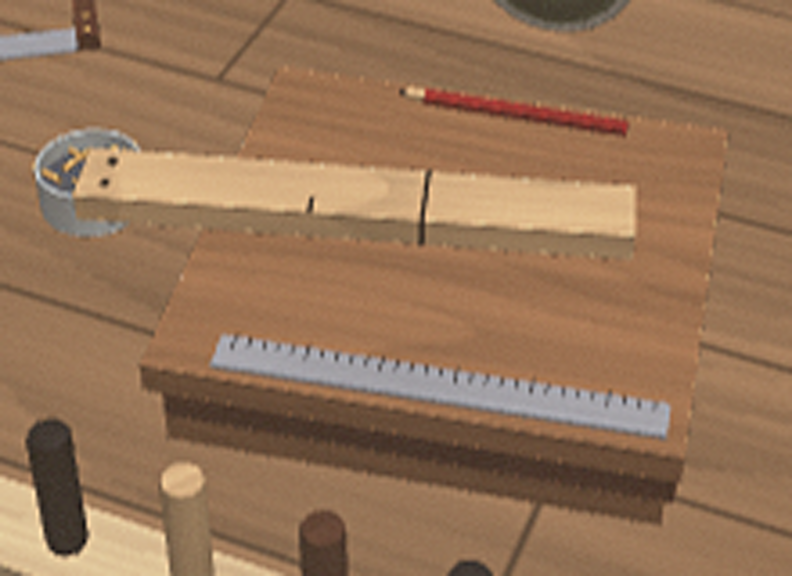

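View pics/top0.png

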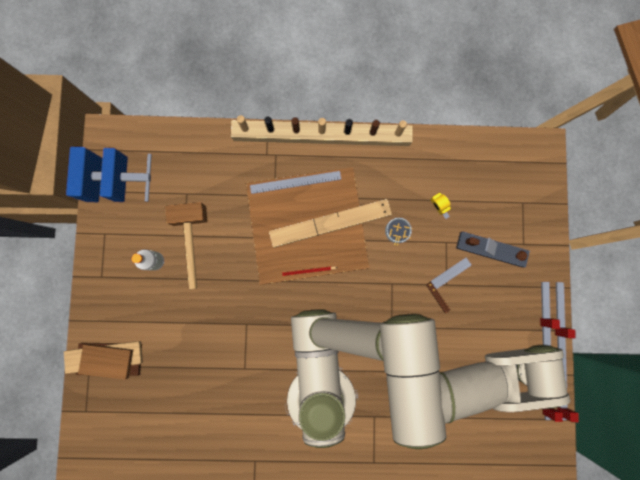

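The top view shows the pile with its right (-y) edge running from about (354,168) to (368,268). The board's through-line is at about (314,219)-(318,235), and the tick at (338,215) isn't the line. Next I'll do a sub-pixel fit in metric coordinates.

```bash
cat > m.py <<'E'
from h import *
def rectify(c,o,yaw,h,W,H,s=0.5e-3):
    # image whose column i <-> local x=(i-W/2)*s, row j <-> local y=(j-H/2)*s about o, at height h
    R=np.array([[np.cos(yaw),-np.sin(yaw)],[np.sin(yaw),np.cos(yaw)]])
    ij=np.float32([[0,0],[W,0],[W,H],[0,H]]); xy=((ij-[W/2,H/2])*s)@R.T+o
    M=cv2.getPerspectiveTransform(ij,np.float32(proj(c,np.c_[xy,np.full(4,h)])))
    return cv2.warpPerspective(c['color'],M,(W,H),flags=cv2.INTER_CUBIC|cv2.WARP_INVERSE_MAP).astype(float),R
def fitline(t,v):   # robust v=a+b t
    k=np.isfinite(v)
    for _ in range(6):
        b,a=np.polyfit(t[k],v[k],1); r=np.abs(v-a-b*t); k=r<max(2.5*np.median(r[k]),.7e-3)
    return a,b,np.median(r[k]),k.sum()
def boardfit(c,mask):
    pale=(c['color'][...,2]>165)&(c['color'][...,0]>85)&cv2.dilate(mask.astype(np.uint8),np.ones((9,9))).astype(bool)
    P,u,v=pts(c,pale); k=(P[:,2]>.088)&(P[:,2]<.112); P=onplane(c,u[k],v[k],.099)[:,:2]
    r=cv2.minAreaRect(np.float32(P)); q=cv2.boxPoints(r)
    e=[q[1]-q[0],q[2]-q[1]]; l=max(e,key=np.linalg.norm); l=l if l[1]>0 else -l
    return np.array(r[0]),np.arctan2(l[1],l[0])-np.pi/2,r[1]
def pline(c,o,yaw):  # dark line near local y=+50mm
    s=.5e-3;W,H=88,100
    R=np.array([[np.cos(yaw),-np.sin(yaw)],[np.sin(yaw),np.cos(yaw)]])
    I,R=rectify(c,o+R@[0,.05],yaw,.099,W,H); g=I.mean(2); g=np.median(g,axis=0)[None]-g
    w=np.clip(g-15,0,None); y=(np.arange(H)-H/2)*s; v=(w*y[:,None]).sum(0)/np.maximum(w.sum(0),1e-6)
    t=(np.arange(W)-W/2)*s; a,b,res,n=fitline(t,v)
    return o+R@[0,.05+a],yaw+np.arctan(b),res,n
E
python3 - <<'E'
from m import *
for n in('top','scene'):
    c=cap(n); m=env.trace('board',n)[0]['mask']
    o,yaw,sz=boardfit(c,m); print(n,'board',o.round(4),round(yaw,4),np.round(sz,4)); 
    p,a,res,k=pline(c,o,yaw); print(' line',p.round(4),round(a,4),res,k, 'local',(p-o)@[-np.sin(yaw),np.cos(yaw)])
    ms=env.trace('stack',n)[0]['mask']; P,u,v=pts(c); 
    k=(P[:,2]>.062)&(P[:,2]<.09)&cv2.dilate(ms.astype(np.uint8),np.ones((7,7))).astype(bool)[v,u]
    Q=onplane(c,u[k],v[k],.075)[:,:2]; r=cv2.minAreaRect(np.float32(Q)); print(' stack',np.round(r[0],4),np.round(r[1],4),round(r[2],2),cv2.boxPoints(r).round(3).tolist(), 'z',np.median(P[k,2]))
    # rectified view of the edge strip for checking
E
```

```text
top board [ 0.5789 -0.0143] 0.296 [0.055  0.3996]
 line [0.5645 0.0329] 0.2974 9.669138312652604e-05 88 local 0.049331784335860586
 stack [0.5737 0.0578] [0.3399 0.3685] 10.08 [[0.37400001287460327, 0.20900000631809235], [0.4390000104904175, -0.15299999713897705], [0.7730000019073486, -0.09399999678134918], [0.7089999914169312, 0.26899999380111694]] z 0.07522767684005523
scene board [ 0.5802 -0.0131] 0.2965 [0.0536 0.3989]
 line [0.5657 0.0344] 0.2946 0.0001307972624114954 88 local 0.049648210427833836
 stack [0.5813 0.0592] [0.3521 0.3697] 9.93 [[0.37599998712539673, 0.210999995470047], [0.4399999976158142, -0.15299999713897705], [0.7870000004768372, -0.09300000220537186], [0.7229999899864197, 0.2720000147819519]] z 0.07484429102963536
```

```bash
cat >> m.py <<'E'
def edges(c,yaw0=.175,ctr=np.array([.573,.058])):
    # pile's two y-ends from height (pixels > half way), each in pile frame at z=.075
    z=c['range_z']; P,u,v=pts(c,np.ones_like(z,bool)); Hm=np.zeros(z.shape); Hm[v,u]=P[:,2]
    R=np.array([[np.cos(yaw0),-np.sin(yaw0)],[np.sin(yaw0),np.cos(yaw0)]]); out=[]
    for sgn in(-1,1):
        t=np.arange(-.15,.15,.002); y=np.arange(.15,.22,.0005)
        T,Y=np.meshgrid(t,y,indexing='ij'); X=np.stack([T,sgn*Y],-1)@R.T+ctr
        q=proj(c,np.c_[X.reshape(-1,2),np.full(T.size,.075)]).astype(np.float32)
        h=cv2.remap(Hm.astype(np.float32),q[:,0].reshape(T.shape),q[:,1].reshape(T.shape),cv2.INTER_LINEAR)
        L=h[:,:]; bad=(L>.085).any(1); first=np.argmax(L<.045,axis=1)
        val=np.where(bad|(first==0),np.nan,y[first])*sgn
        a,b,res,n=fitline(t,val); out.append((R@[0,a]+ctr,yaw0+np.arctan(b),a,res,n))
        C=cv2.remap(c['color'],q[:,0].reshape(T.shape),q[:,1].reshape(T.shape),cv2.INTER_CUBIC)
        out[-1]+= (C,)
    return out
E
python3 - <<'E'
from m import *
ims=[]
for n in('top','scene'):
    c=cap(n)
    for e in edges(c):
        print(n,e[0].round(4),round(e[1],4),round(e[2],4),e[3],e[4])
        if e[2]<0: ims.append(cv2.resize(e[5],(560,260*1),interpolation=cv2.INTER_NEAREST))
cv2.imwrite('pics/edge.png',np.vstack(ims))
E
```

```text
top [ 0.6036 -0.1151] 0.1753 -0.1758 0.000751973176079913 111
top [0.541 0.239] 0.1762 0.1838 0.0007263880125484767 144
scene [ 0.6034 -0.1142] 0.1736 -0.1749 0.0004254195541788752 90
scene [0.5409 0.2397] 0.1742 0.1845 0.0005378330715597277 135
```

View pics/edge.png

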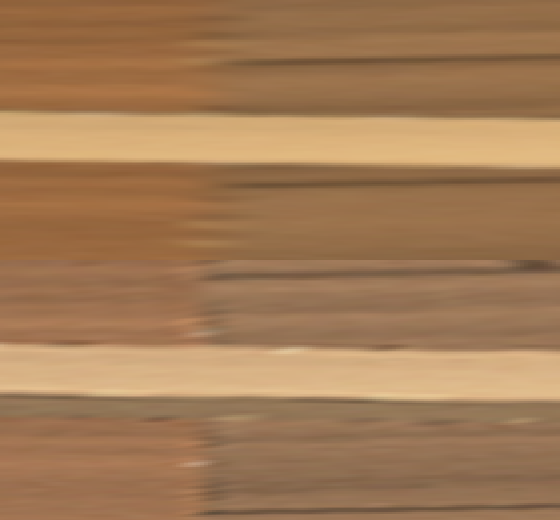

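Both cameras agree to about 1 mm, and the pile length measures 359.5 mm against the given 360. The pile edge point is (0.6035, -0.1147) with yaw 0.1747. The line midpoint is (0.5651, 0.0337) with yaw 0.2965, so the board needs about 153 mm along the pile's -y and about -0.122 rad of turn. I'll grip it 120 mm behind its origin, at (0.5445, 0.101).

Request:
play_rows(targets="0.025 0.041 0 0.1; 0.05 0.083 0 0.2; 0.075 0.124 0 0.3; 0.1 0.166 0 0.4; 0.124 0.207 0 0.51; 0.148 0.248 0 0.62; 0.172 0.29 0 0.72; 0.196 0.331 0 0.82; 0.22 0.373 0 0.92; 0.245 0.414 0 1.03; 0.27 0.455 0 1.13; 0.293 0.497 0 1.23; 0.318 0.538 0 1.33; 0.342 0.58 0 1.43; 0.3664 0.6212 0 1.537; 0.3664 0.6212 0 1.537; 0.3664 0.6212 0 1.537; 0.3664 0.6212 0 1.537; 0.3664 0.6212 0 1.537", hand=0)

```text
time_s: 2.6
tool_pos: [0.5442, 0.0997, 0.2316]
orientation: [[-0.29, 0.957, 0.0], [0.957, 0.29, -0.0], [-0.0, 0.0, -1.0]]
contact_force: [0.4, 0.5, 0.3]
width: 0.999
grasp_force: 0.0
```

Request:
play_rows(targets="0 0 -0.03 0; 0 0 -0.07 0; 0 0 -0.11 0; 0 0 -0.14 0; 0 0 -0.15 0; 0 0 -0.156 0; 0 0 -0.156 0; 0 0 -0.156 0")

```text
time_s: 3.4
tool_pos: [0.5453, 0.1007, 0.0768]
orientation: [[-0.291, 0.957, 0.003], [0.957, 0.291, -0.0], [-0.001, 0.002, -1.0]]
contact_force: [0.0, -0.1, 1.8]
width: 0.999
grasp_force: 0.0
```

Request:
play_rows(targets="0 0 0 0; 0 0 0 0; 0 0 0 0; 0 0 0 0; 0 0 0 0; 0 0 0 0; 0 0 0 0; 0 0 0 0; 0 0 0 0; 0 0 0 0; 0 0 0 0; 0 0 0 0", hand=1)

```text
time_s: 4.6
tool_pos: [0.5449, 0.1009, 0.0763]
orientation: [[-0.292, 0.957, 0.002], [0.957, 0.292, -0.0], [-0.0, 0.001, -1.0]]
contact_force: [-0.3, -0.1, 6.1]
width: 0.622
grasp_force: 63.9
```

Request:
play_rows(targets="0.0005 -0.002 0 -0.002; 0.0015 -0.006 0 -0.006; 0.003 -0.012 0 -0.012; 0.005 -0.02 0 -0.02; 0.007 -0.029 0 -0.028; 0.009 -0.038 0 -0.036; 0.011 -0.047 0 -0.044; 0.013 -0.056 0 -0.052; 0.0155 -0.065 0 -0.06; 0.0175 -0.074 0 -0.068; 0.0195 -0.083 0 -0.076; 0.0215 -0.092 0 -0.084; 0.024 -0.101 0 -0.092; 0.026 -0.11 0 -0.1; 0.028 -0.118 0 -0.108; 0.0295 -0.125 0 -0.115; 0.0305 -0.13 0 -0.12; 0.0315 -0.1335 0 -0.122; 0.0315 -0.1335 0 -0.122; 0.0315 -0.1335 0 -0.122")

```text
time_s: 6.6
tool_pos: [0.5764, -0.0326, 0.0763]
orientation: [[-0.173, 0.985, 0.002], [0.985, 0.173, -0.0], [-0.0, 0.002, -1.0]]
contact_force: [-0.6, 1.4, 5.4]
width: 0.62
grasp_force: 63.7
```

```bash
cat > chk.py <<'E'
from m import *
import sys
E0=np.array([.6035,-.1147]); ya=.1747
Ec={'top':np.array([.6036,-.1151]),'scene':np.array([.6034,-.1142])}
yx=np.array([-np.sin(ya),np.cos(ya)]); xx=np.array([np.cos(ya),np.sin(ya)])
for n in('top','scene'):
    c=cap(n); cv2.imwrite(f'pics/{n}_{sys.argv[1]}.png',c['color'])
    # predicted line from the gripper: line 0.07 ahead of grip
    s=env.read_state(); g=s['tool_pos'][:2]; R=s['orientation']; yaw=np.arctan2(R[1,1],R[0,1])
    o=g-.1203*np.array([-np.sin(yaw),np.cos(yaw)])
    p,a,res,k=pline(c,o,yaw); print(n,'line',p.round(4),'yaw-pile',round(a-ya,4),'res',res,k,'dist to edge mm',1e3*((p-Ec[n])@yx),'x',1e3*((p-Ec[n])@xx))
    P,u,v=pts(c); d=(P[:,:2]-o)@np.array([[np.cos(yaw),-np.sin(yaw)],[np.sin(yaw),np.cos(yaw)]])
    for lo,hi in((-.19,-.12),(-.12,-.05),(-.05,.03)):
        k=(abs(d[:,0])<.02)&(d[:,1]>lo)&(d[:,1]<hi)&(abs(P[:,2]-.1)<.03); print('  z',lo,np.median(P[k,2]).round(4),k.sum())
print('pred from grip: line-edge mm',1e3*((o+.05*np.array([-np.sin(yaw),np.cos(yaw)])-E0)@yx),'yaw',yaw-ya,s['tool_pos'],s['contact_force'],s['grasp_force'],s['time_s'])
E
python3 chk.py a
```

```text
top line [ 0.5913 -0.1172] yaw-pile -0.2008 res 0.00034441705712684424 47 dist to edge mm 0.04290727238352164 x -12.498456682027534
  z -0.19 0.0993 256
  z -0.12 0.0991 258
  z -0.05 0.0994 286
scene line [ 0.5885 -0.1015] yaw-pile -0.0052 res 0.00012629933870574722 88 dist to edge mm 15.099324332298734 x -12.44972235936723
  z -0.19 0.098 245
  z -0.12 0.098 248
  z -0.05 0.0984 288
pred from grip: line-edge mm 15.202072335193153 yaw -0.0009309212279319801 [ 0.57643112 -0.03265403  0.07632241] [-0.84691015  0.61223404  4.97165773] 63.73903155326843 6.7
```

Request:
play_rows(targets="0.0003 -0.002 0 0.001; 0.001 -0.005 0 0.002; 0.0016 -0.009 0 0.003; 0.0022 -0.0125 0 0.003; 0.0026 -0.0149 0 0.003; 0.0026 -0.0149 0 0.003; 0.0026 -0.0149 0 0.003; 0.0026 -0.0149 0 0.003")

```text
time_s: 7.5
tool_pos: [0.579, -0.0472, 0.0763]
orientation: [[-0.176, 0.984, 0.001], [0.984, 0.176, 0.0], [-0.0, 0.001, -1.0]]
contact_force: [-0.9, 1.7, 4.1]
width: 0.619
grasp_force: 63.8
```

```bash
python3 chk.py b; python3 - <<'E'
import cv2,numpy as np
a=cv2.imread('pics/top_b.png')[160:300,240:440]; b=cv2.imread('pics/scene_b.png')[190:330,200:400]
cv2.imwrite('pics/ab.png',np.hstack([cv2.resize(x,(400,280),interpolation=cv2.INTER_CUBIC) for x in(a,b)]))
cv2.imwrite('pics/sz.png',cv2.resize(cv2.imread('pics/scene_b.png')[215:285,220:310],(780,600),interpolation=cv2.INTER_CUBIC))
E
```

```text
top line [ 0.5942 -0.1325] yaw-pile -0.1685 res 0.00023951463233826175 41 dist to edge mm -15.533354021476276 x -12.242774808393115
  z -0.19 0.0991 260
  z -0.12 0.0997 256
  z -0.05 0.0991 278
scene line [ 0.5913 -0.1161] yaw-pile -0.003 res 0.00011062752297841182 88 dist to edge mm 0.22819789734438164 x -12.24416289254481
  z -0.19 0.0983 243
  z -0.12 0.0982 261
  z -0.05 0.0981 295
pred from grip: line-edge mm 0.3734439600081249 yaw 0.0023867658756374366 [ 0.57898253 -0.04726171  0.07632291] [-0.60742047  2.17394999  4.92948093] 63.7788462638855 7.6
```

View pics/ab.png

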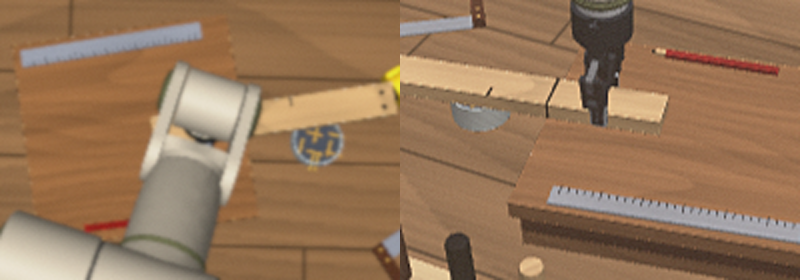

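View pics/sz.png

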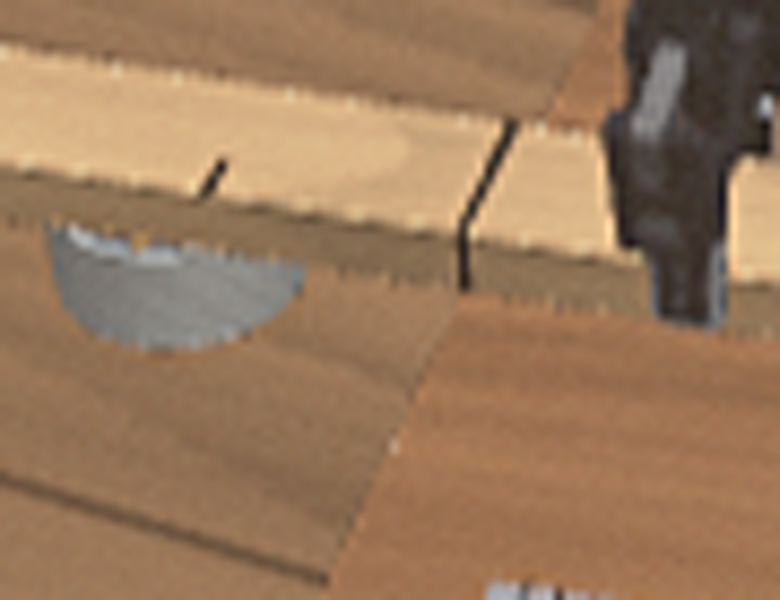

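The scene view shows the through-line's side mark at zoom (463,288) meeting the pile's top edge at about (460,292), and the tick further out at (210,180). The board is flat at z ≈ 0.098 along its length, with about 0.3 mm and 0.003 rad left over. In the top view the arm hides the line, so its line reading there doesn't count.

```bash
python3 -c "
from workcell import env
print(env.finish_job())"
```

```text
the job is handed in; nothing more can be done
None
```

The job is handed in: the board's full-width pencil line lies over the pile's -y edge, about 0.3 mm and 0.003 rad off by the scene camera (the arm hid the line from the top camera), with the gripper still holding the board flat.

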